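Put the bamboo steamer together

ROBOT

A 6-joint arm with a two-finger parallel gripper is mounted at the origin on the work surface. World frame = base frame: x ahead of the robot, y to its left, z up, the work surface at z = 0. Lengths are in m, angles in rad, forces in N, time in s.
With the tool pointing down it reaches from about 0.375 to 0.925 m from the base axis. Payload 5.7 kg.
Tool frame: the origin (TCP) lies at the centre of the arm's flange, where the gripper is bolted on; the fingertips stand tips_ahead ahead of it and the grasp point (between the pads) lies 155 mm ahead of it (tips_ahead is the distance from the TCP to the fingertips, in m); z points along the fingers, y is the direction in which the jaws open and shut (so a half turn about z gives the same grasp; the last joint's range is limited). The gripper opens to 85 mm and grips with 20 to 120 N. Pads are 22 mm wide; open, the fingers measure 114 mm over their backs; the gripper's body (76 mm by 85 mm) begins 54 mm behind the grasp point. The pads swing forward as they close: fully open they stand 13 mm farther back than shut.
Start: joints at [-1.254, 0.359, 1.51, -0, 1.272, -0.115], TCP at [0.251, -0.545, 0.405] pointing down, gripper open.
Joint ranges: [-2.97, 2.97], [-1.01, 2.36], [0.21, 2.38], [-0.96, 4.11], [0.2, 2.71], [-2.98, 2.98]. Speed limits (rad/s): [2.39, 2.39, 3.14, 3.14, 3.14, 3.14].

INTERFACE

Orientations are given as a 3x3 rotation matrix whose columns are the frame's x, y, z axes.
In Python, from station import get_obs, get_image, calibration, close_job, tips_ahead gives the robot as it stands.
- The arm moves only by the tool carry_out, never from a script. Its argument "motion" is a list of rows, each an object with "jaw": the closure, from 0 (fully open) to 1 (shut); "dp": the shift along the tool's x, y, z in mm, a list of three; "roll": the turn about the tool's z in degrees. A call has 1 to 10 rows; each row is the pose to reach, as a shift and turn from the pose measured when the call began, along the tool's axes at that moment; what a row does not reach only later rows make up. A row lasts 1/12 s, in which the tool goes at most 41.7 mm and 7.16 degrees, less where a joint would pass 70% of its speed; a pose out of reach is approached as far as the arm can. A call with a gripper value outside its range is refused whole. The fingers move at their own pace and stop on an object; "grip_force" is the grip in N (left out, the last holds). Time passes only in rows, so rows that repeat a pose let the fingers close. It gives the time, the measured TCP pose, the force and the opening at its end, in the units of the state.
- get_obs(): the state, without advancing time (a new reading comes with each control period).
- get_image(name): name is "scene" or "top"; returns the picture (384x512x3 uint8, red, green, blue); there is no depth.
- calibration(name): a dict with "K" (3x3 intrinsics, pixels), "R" (3x3) and "t" (3): a world point X has camera coordinates R X + t. Camera axes: x right, y down, z forward; pixel columns grow to the right and rows downward; lengths in m; the calibration is good to about 2 mm. A picture is of the moment at which its call begins. calibration takes no time and is no camera call.
- close_job(): hands the job in, once; it reports no verdict.
The state is a dict: "time_s": time; "joint_positions": joint angles; "joint_vel": joint speeds; "tau": joint torques, N m; "position": TCP position; "eef_rot": TCP orientation; "contact_force": force on the tool from outside, world axes, zero at the start; "wrist_torque": the same for the moment, N m; "opening": finger opening in m.
Only numpy, scipy, OpenCV 4.12 (cv2) and the standard library are available. Lean on these libraries where they do the work, as an engineer would, in place of code of your own. Each camera call takes 0.05 s, during which the arm holds its last target. There are 200 camera calls.

TASK

Lift only the top tier off the pile of two bamboo steamer tiers leaning in the sloped drying rack and nest it squarely on the dark base tier standing on the deck, then put the lid on it so that it sits fully home and level, and let go. Set things down gently rather than dropping them, leave the other tier resting in the rack, and do not disturb the teapot, jar, red bowl or plate gripper.

Things in the scene. Friction and masses are not known exactly. Their poses are not given: they have to be found in the camera images.
- upper_tier: Pale round open bamboo tier, outer diameter 150, height 50 mm, ~160 g; the top one in the rack, nested in lower_tier. Origin: centre of the underside of its foot; z: its axis, to the open rim. Foot: disc 124 mm wide, z 0-6. Wall 10 mm thick (radius 65-75), z 6-50; pinch it anywhere round the rim. Inner floor z = 10. Starts leaning 40 deg: z points up and to the rack's front. Its yaw never matters.
- lower_tier: Pale tier of the same shape and origin as upper_tier, ~200 g, under it in the rack, loose, leaning against two front stops. It stays there. Nesting: the foot of a tier or lid drops 6 mm into the rim below with 3 mm play all round, so each nested piece's origin is 44 mm above the origin of the one below, along z.
- base_tier: Dark wooden tier with brass hoops, same shape and origin as upper_tier, ~350 g, loose, standing upright and open on the deck, rim 50 mm above it.
- lid: Round pale bamboo lid, 152 mm wide, ~150 g, flat on the deck, z up. Origin: centre of the underside of its foot (disc 124 mm wide, z 0-6 mm, drops into a tier's rim). Flange underside z = 6, domed top z = 32. Handle over the centre: straight bar along the lid's x, 84 long, 14 wide (y), 12 thick, centre z = 62; 24 mm free under it between legs at x = +-33 mm. Yaw on the steamer is free.
- rack: Fixed steel drying rack, 150 mm wide (y), 165 deep. Origin on the deck; x to its back. Bar seat slopes 40 deg, low at the front (-x, turned towards the robot's right); seat centre, under lower_tier, at x = 45, z = 75 mm. Back posts 118 mm high at x = 108. Two front stops 38 mm high hold only the lower tier. Nothing is above the pile; its highest rim point is ~195 mm above the deck.
- teapot: White ceramic teapot, 116 mm diameter, 121 mm high, spout to its +y (104 mm out), handle to -y (94 mm out). Origin: centre of its underside. Bystander.
- jar: Glass jar with steel screw lid, 84 mm diameter, 120 mm high. Origin: centre of its underside. Bystander.
- red_bowl: Red plastic bowl, 124 mm diameter, 55 mm high. Origin: centre of its underside. Bystander.
- plate_gripper: Steel plate gripper with squeeze lever, lying flat, 205 mm long along its x, 40 mm wide, 40 mm high. Origin: on the deck near its middle. Bystander.

How it is judged:
On the way, in this order (a step that is already met when the one before it is completed fails the run):
1. the top tier is lifted clear of the pile, the other tier staying in the rack (distance between upper_tier and lower_tier above 0.1 m and distance of lower_tier from where it was at the start of the episode below 0.02 m), for 0.1 s.
2. the tier is nested level on the base tier and released (horizontal distance between upper_tier and base_tier below 0.007 m and z of upper_tier in the frame of base_tier between 0.04 and 0.047 m and angle between upper_tier's own z axis and vertical below 0.05 rad and contact force between the fingers and upper_tier below 0.1 N and linear speed of upper_tier below 0.02 m/s), for 0.2 s.
At the end, for the whole second after the job is handed in: The base tier stands upright on the deck, the former top tier nested on it and the lid on that: each centred within 7 mm, 40 to 47 mm above the piece below (44 is home), tilted under 0.05 rad, at rest, released. The other tier is in the rack, within 20 mm of its start (horizontal distance between upper_tier and base_tier below 0.007 m and z of upper_tier in the frame of base_tier between 0.04 and 0.047 m and angle between each of upper_tier, lid, base_tier's own z axis and vertical below 0.05 rad and horizontal distance between lid and upper_tier below 0.007 m and z of lid in the frame of upper_tier between 0.04 and 0.047 m and height (world z) of base_tier below 0.006 m and linear speed of each of lid, upper_tier below 0.02 m/s and distance of lower_tier from where it was at the start of the episode below 0.02 m); the robot touches nothing.
It fails at once if the tier that stays in the rack is moved more than 30 mm (distance of lower_tier from where it was at the start of the episode above 0.03 m).
It fails at once if the tier is dropped (falls faster than 0.5 m/s untouched by the fingers) (contact force between the fingers and upper_tier below 0.1 N and linear speed of upper_tier above 0.5 m/s).
It fails at once if the lid is dropped (falls faster than 0.5 m/s untouched by the fingers) (contact force between the fingers and lid below 0.1 N and linear speed of lid above 0.5 m/s).
It fails at once if the teapot, jar, red bowl or plate gripper is moved more than 25 mm (distance of any of teapot, jar, red_bowl, plate_gripper from where it was at the start of the episode above 0.025 m).
It also fails if it takes over 72 s, if anything falls off the work surface, if the arm or the gripper's body presses on something with over 40 N, if the wrist force passes 120 N, or if a joint passes its speed limit or range.

## Working session

There is one attempt and no reset: what is moved stays moved. The work goes in short steps, Python scripts to look and compute and a tool call to move; the robot and the scene stay as the last step left them, time stands still between calls to the robot, and variables do not carry over. Pictures are saved under pics/ and viewed, about 8 in all and at most 12, crops included, and the job is handed in when it is done.

Besides the shell and the picture viewer there is one more tool, called after "Call:" in YAML: its name, and indented under it one key for each argument. carry_out: Moves the arm, as the interface text tells. Its arguments: {"type":"object","properties":{"motion":{"type":"array"},"grip_force":{"type":"number"}},"required":["motion"]}

```bash
mkdir -p pics; ls
python3 - <<'E'
from station import *
import cv2,numpy as np
for n in("scene","top"):
    im=get_image(n);cv2.imwrite(f"pics/{n}0.png",cv2.resize(im[:,:,::-1],None,fx=1.5,fy=1.5));np.save(n+"0.npy",im)
    c=calibration(n);print(n,c['K'],np.round(c['R'],3),c['t'],"cam pos",-np.array(c['R']).T@c['t'])
print(get_obs());print(tips_ahead)
E
```

```text
pics
scene [[388.04395472   0.         256.2589105 ]
 [  0.         388.04395472 188.90633431]
 [  0.           0.           1.        ]] [[ 0.377  0.926 -0.   ]
 [ 0.574 -0.233 -0.785]
 [-0.727  0.296 -0.619]] [-0.23985395 -0.22982642  1.42438573] cam pos [ 1.25815335 -0.25265963  0.70173932]
top [[440.3760443    0.         252.30773996]
 [  0.         440.3760443  197.78936672]
 [  0.           0.           1.        ]] [[ 0.026 -1.    -0.007]
 [-0.997 -0.026 -0.073]
 [ 0.073  0.009 -0.997]] [0.02403508 0.55958642 1.08336566] cam pos [0.47800549 0.02869254 1.12164312]
{'time_s': 0.1, 'joint_positions': array([-1.25413229e+00,  3.59454231e-01,  1.51131580e+00,  3.15450780e-06,
        1.27254326e+00, -1.15074510e-01]), 'joint_vel': array([ 0.00134737, -0.00166761, -0.00189936,  0.00059018,  0.00142146,
        0.00101692]), 'tau': array([-9.86803861e-04, -5.28650630e+01, -2.79350638e+01, -2.82595538e-04,
        4.99207250e-03,  3.85358945e-08]), 'position': array([ 0.25097549, -0.54462827,  0.40392795]), 'eef_rot': array([[ 9.08240068e-01,  4.18449154e-01, -5.32939522e-04],
       [ 4.18449445e-01, -9.08238617e-01,  1.63602983e-03],
       [ 2.00559043e-04, -1.70891609e-03, -9.99998520e-01]]), 'contact_force': array([ 0.1905575 , -0.47560479, -0.12728171]), 'wrist_torque': array([ 0.01021332, -0.01737682, -0.01449019]), 'opening': 0.08536280940942842}
0.1734
```

View pics/scene0.png

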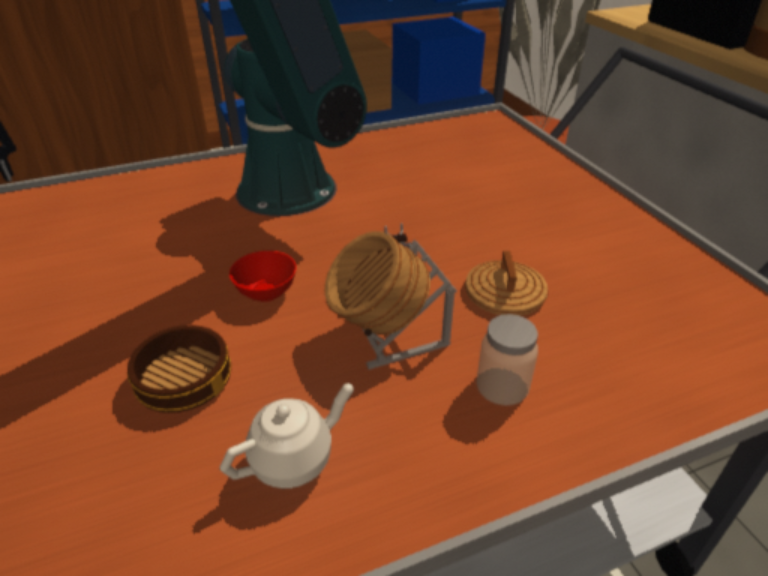

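View pics/top0.png

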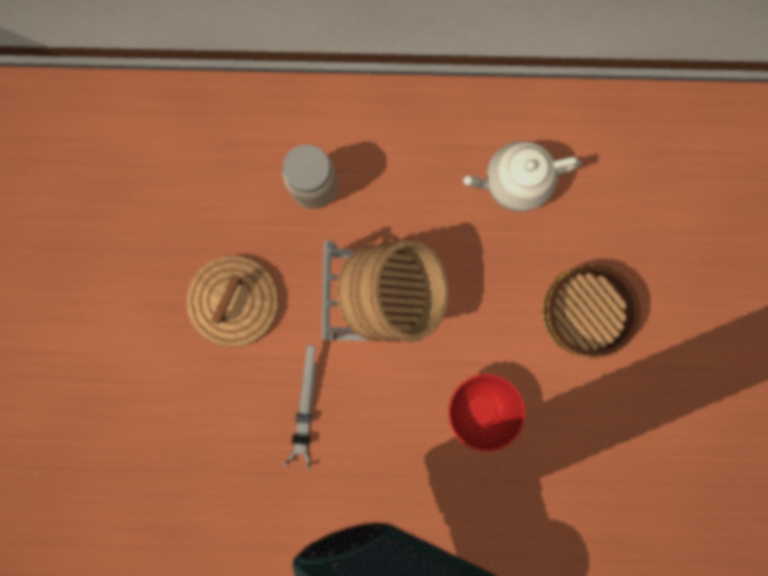

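Scene view (768 px scale): pile at about (385,285), base tier (180,365), lid (507,285), teapot (288,440), jar (508,360), red bowl (263,277). In the top view (image right = -y, up = +x), the pile leans to the right with its rim at about (410,290). The base is at (590,310), the lid at (232,300) with its bar running from (217,320) to (238,278), and the plate gripper is at (305,405).

```bash
cat > h.py <<'E'
import numpy as np,cv2
from station import *
def ray(n,uv,z):
    c=calibration(n);R=np.array(c['R']);t=np.array(c['t']);K=np.array(c['K'])
    C=-R.T@t;d=R.T@np.linalg.inv(K)@np.array([uv[0],uv[1],1.]);return C+d*(z-C[2])/d[2]
def proj(n,X):
    c=calibration(n);p=np.array(c['K'])@(np.array(c['R'])@np.array(X)+c['t']);return p[:2]/p[2]
def blobs(m,amin=300):
    k,l,s,c=cv2.connectedComponentsWithStats(m.astype(np.uint8))
    return [(l==i,s[i],c[i]) for i in range(1,k) if s[i][4]>amin]
E
python3 - <<'E'
from h import *
im=np.load("top0.npy");hsv=cv2.cvtColor(im,cv2.COLOR_RGB2HSV)
for p in [(145,200),(165,215),(232,190),(292,190),(395,208),(366,210),(420,300),(150,200),(200,120)]:print(p,im[p[1],p[0]],hsv[p[1],p[0]])
a=cv2.resize(im[150:245,115:310],None,fx=4,fy=4,interpolation=cv2.INTER_CUBIC)
b=cv2.resize(im[150:245,325:435],None,fx=4,fy=4,interpolation=cv2.INTER_CUBIC)
b=cv2.copyMakeBorder(b,0,0,0,a.shape[1]-b.shape[1]-0,cv2.BORDER_CONSTANT)
cv2.imwrite("pics/crop1.png",np.vstack([a[:,:,::-1]]))
s=np.load("scene0.npy");cv2.imwrite("pics/crop2.png",cv2.resize(s[140:250,200:380],None,fx=4,fy=4,interpolation=cv2.INTER_CUBIC)[:,:,::-1])
E
```

```text
(145, 200) [197 146  97] [ 15 129 197]
(165, 215) [184 139  92] [ 15 128 184]
(232, 190) [176 130  86] [ 15 130 176]
(292, 190) [181 138  91] [ 16 127 181]
(395, 208) [131  94  61] [ 14 136 131]
(366, 210) [103  72  39] [ 15 158 103]
(420, 300) [169  98  66] [  9 155 169]
(150, 200) [129  82  52] [ 12 152 129]
(200, 120) [148 141 127] [ 20  36 148]
```

View pics/crop1.png

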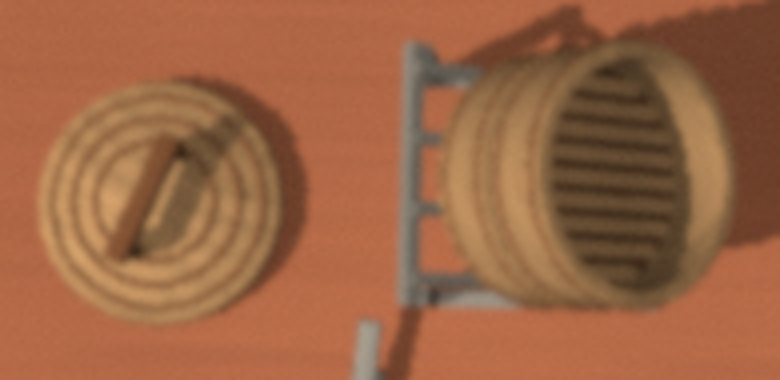

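The crop (4x, offset 115,150) shows the lid's disc centred near (160,203), with its bar running from (170,138) to (122,255). The upper tier's rim spans y 40 to 308, its right edge is at x≈735, and its left (high) edge is at x≈548. The rack's back bar stands at x≈410.

Run:
```python
from h import *
P=lambda x,y:(115+x/4-.375,150+y/4-.375)
r=lambda *a:np.round(ray(*a),4)
im=np.load("top0.npy");hsv=cv2.cvtColor(im,cv2.COLOR_RGB2HSV).astype(int)
m=(hsv[...,0]>=11)&(hsv[...,0]<=22)&(hsv[...,1]>95);m=cv2.morphologyEx(m.astype(np.uint8),cv2.MORPH_OPEN,np.ones((3,3)))
for b,s,c in blobs(m,1500):
    cn=max(cv2.findContours(b.astype(np.uint8),0,1)[0],key=cv2.contourArea);h=cv2.convexHull(cn)
    e=cv2.fitEllipse(h);print("blob",s,"ell",np.round(e[0],1),np.round(e[1],1),round(e[2]))
    for z in(.006,.012,.05):print("  ",z,r("top",e[0],z))
    x=cn[:,0]
    for i in (x[:,0].argmin(),x[:,0].argmax(),x[:,1].argmin(),x[:,1].argmax()):print("   ext",x[i],r("top",x[i],.147))
print("rim ends z.147",r("top",P(635,40),.147),r("top",P(640,308),.147),"low",r("top",P(735,180),.099),"high",r("top",P(548,175),.195))
a,b=r("top",P(170,138),.068),r("top",P(122,255),.068);print("bar",a,b,(a+b)/2,np.degrees(np.arctan2(*(b-a)[[1,0]])))
print("rack back bar",r("top",P(412,45),.118),r("top",P(408,305),.118))
hs=hsv
for nm,mm,z in(("red",(hs[...,1]>215)&((hs[...,0]<6)|(hs[...,0]>174)),.05),):
    for bb,s,c in blobs(mm): print(nm,s,r("top",c,z))
print("jar",r("top",(206,107),.12),"teapot",r("top",(353,112),.12),"pg",r("top",(203,232),.04),r("top",(200,307),.04))
# base via scene view
im=np.load("scene0.npy");hsv=cv2.cvtColor(im,cv2.COLOR_RGB2HSV).astype(int)
m=(hsv[...,0]>=11)&(hsv[...,0]<=22)&(hsv[...,1]>95);
for b,s,c in blobs(m,700):print("scene",s,c.round(1))
```

```text
blob [ 224  159   76   69 4290] ell [261.7 193.7] [72.8 77.2] 83
   0.006 [0.5708 0.015  0.006 ]
   0.012 [0.5703 0.0151 0.012 ]
   0.05 [0.5671 0.0156 0.05  ]
   ext [224 186] [0.5742 0.101  0.147 ]
   ext [299 196] [ 0.5561 -0.0661  0.147 ]
   ext [269 159] [0.6373 0.0024 0.147 ]
   ext [263 227] [0.4855 0.0121 0.147 ]
blob [ 124  170   62   62 3064] ell [154.6 200.4] [61.8 62.9] 53
   0.006 [0.5469 0.2868 0.006 ]
   0.012 [0.5465 0.2854 0.012 ]
   0.05 [0.5442 0.2766 0.05  ]
   ext [124 194] [0.5507 0.323  0.147 ]
   ext [185 206] [0.5274 0.1862 0.147 ]
   ext [149 170] [0.6058 0.2696 0.147 ]
   ext [148 231] [0.47  0.266 0.147]
blob [ 361  178   59   61 2556] ell [389.5 208.1] [57.3 61.4] 149
   0.006 [ 0.5425 -0.3091  0.006 ]
   0.012 [ 0.5422 -0.3073  0.012 ]
   0.05 [ 0.54   -0.2958  0.05  ]
   ext [361 201] [ 0.5485 -0.2034  0.147 ]
   ext [419 205] [ 0.543  -0.3315  0.147 ]
   ext [381 178] [ 0.6009 -0.2474  0.147 ]
   ext [386 238] [ 0.4684 -0.259   0.147 ]
rim ends z.147 [ 0.6361 -0.0074  0.147 ] [ 0.487  -0.0136  0.147 ] low [ 0.5632 -0.0692  0.099 ] high [0.5553 0.0386 0.195 ]
bar [0.5824 0.2681 0.068 ] [0.5113 0.2939 0.068 ] [0.54685 0.281   0.068  ] 160.055724905237
rack back bar [0.6347 0.1196 0.118 ] [0.4855 0.1171 0.118 ]
jar [0.7597 0.1504 0.12  ] teapot [ 0.7561 -0.1898  0.12  ] pg [0.4702 0.1569 0.04  ] [0.2891 0.158  0.04  ]
scene [    0     0   149   123 15171] [68.  55.7]
scene [ 390    0  122   62 2814] [461.9  28.3]
scene [ 226   13   43   62 1427] [247.7  39.8]
scene [ 216  154   74   70 3646] [251.4 188.7]
scene [ 310  167   56   45 1706] [337.2 191. ]
scene [318 223  41  47 926] [335.9 246.9]
scene [  85  229   70   46 1837] [121.2 250.8]
```

View pics/crop2.png

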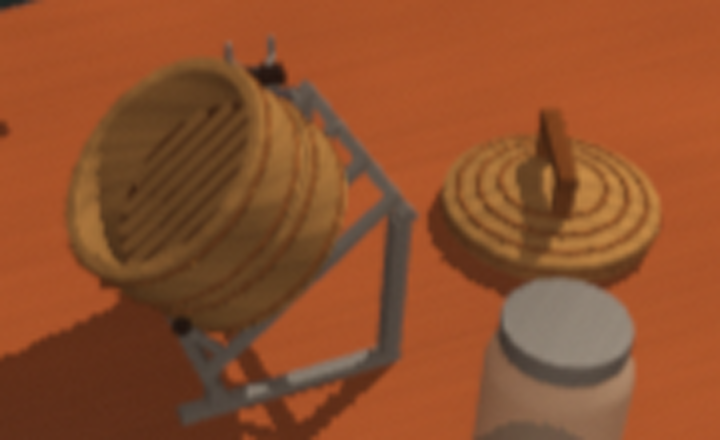

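The second crop confirms the geometry: the tier's rim faces image-left (-y), the rack back is to the right, and the lid and bar are clear. I'll check the measured circles by overlaying them in both views.

```bash
cat >> h.py <<'E'
def draw(im,n,c,ax,r,col,s=4,off=(0,0)):
    ax=np.array(ax,float);u=np.cross(ax,[1,0,.01]);u/=np.linalg.norm(u);v=np.cross(ax,u);v/=np.linalg.norm(v)
    pts=[((proj(n,np.array(c)+r*(u*np.cos(t)+v*np.sin(t)))-off+.5)*s-.5) for t in np.linspace(0,6.2832,80)]
    cv2.polylines(im,[np.round(pts).astype(np.int32)],True,col,1)
E
python3 - <<'E'
from h import *
s40,c40=np.sin(np.radians(40)),np.cos(np.radians(40))
T=[.5615,-.011,.147];ax=[0,-s40,c40];B=[.540,-.2958,.05]
out=[]
for n,(x,y) in (("top",(215,150)),("top",(340,158)),("scene",(205,140)),("scene",(70,205))):
    im=np.load(n+"0.npy")[y:y+95,x:x+98];im=np.ascontiguousarray(cv2.resize(im,None,fx=4,fy=3.999,interpolation=cv2.INTER_CUBIC)[:,:,::-1][:296*2,:392])[:380]
    draw(im,n,T,ax,.075,(0,255,0),4,(x,y));draw(im,n,B,[0,0,1],.075,(0,255,0),4,(x,y));draw(im,n,B,[0,0,1],.065,(255,255,0),4,(x,y))
    draw(im,n,[B[0],B[1],0.006],[0,0,1],.075,(255,0,255),4,(x,y));out.append(cv2.resize(im,(392,296)))
cv2.imwrite("pics/ov1.png",np.vstack([np.hstack(out[:2]),np.hstack(out[2:])]))
E
```

```text
(no output)
```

View pics/ov1.png

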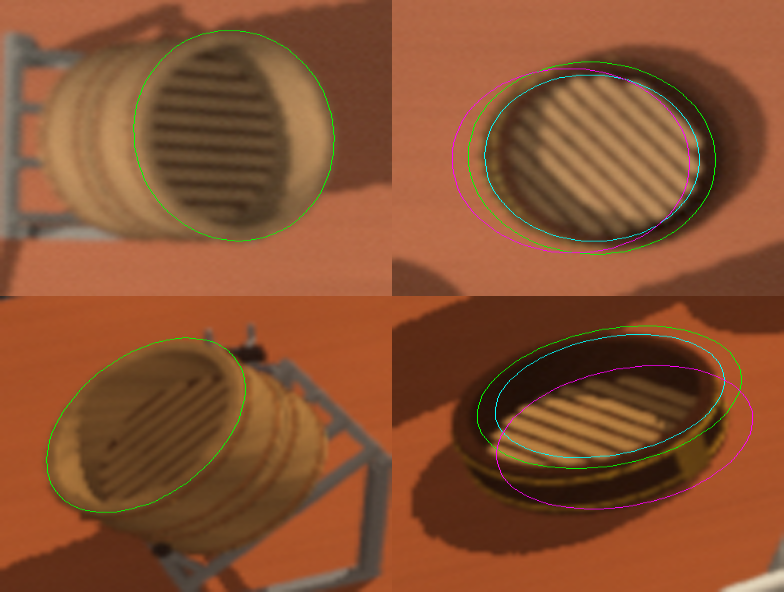

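Call:
carry_out:
  motion:
    - {"jaw": 0.0,"dp": [40,-5,0],"roll": -7}
    - {"jaw": 0.0,"dp": [80,-15,0],"roll": -14}
    - {"jaw": 0.0,"dp": [120,-20,0],"roll": -21}
    - {"jaw": 0.0,"dp": [160,-30,0],"roll": -28}
    - {"jaw": 0.0,"dp": [200,-45,0],"roll": -35}
    - {"jaw": 0.0,"dp": [240,-70,0],"roll": -42}
    - {"jaw": 0.0,"dp": [275,-95,0],"roll": -49}
    - {"jaw": 0.0,"dp": [305,-125,0],"roll": -56}
    - {"jaw": 0.0,"dp": [330,-155,0],"roll": -63}
    - {"jaw": 0.0,"dp": [355,-185,0],"roll": -65.3}

```text
time_s: 0.93
position: [0.4956, -0.2292, 0.4039]
eef_rot: [[-0.007, 1.0, -0.001], [1.0, 0.007, 0.002], [0.002, -0.001, -1.0]]
contact_force: [0.1, -0.2, -0.5]
opening: 0.0855
```

The tier overlay fits in both views, but the base circle is about 18 mm too far toward +y because the dark wall merges with its shadow. I'll remeasure the base on brightened crops.

Run:
```python
from h import *
B=[.540,-.314,.05];out=[]
for n,(x,y) in (("top",(345,160)),("scene",(70,205))):
    im=np.load(n+"0.npy")[y:y+80,x:x+98]
    im=(255*(im/255.)**.5).astype(np.uint8)
    im=np.ascontiguousarray(cv2.resize(im,None,fx=4,fy=4,interpolation=cv2.INTER_CUBIC)[:,:,::-1])
    raw=im.copy()
    draw(im,n,B,[0,0,1],.075,(0,255,0),4,(x,y));draw(im,n,[B[0],B[1],.006],[0,0,1],.075,(255,0,255),4,(x,y));out.append(np.vstack([raw,im])[:600])
cv2.imwrite("pics/ov2.png",cv2.resize(np.hstack(out),(784,600)))
```

```text
(no output)
```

View pics/ov2.png

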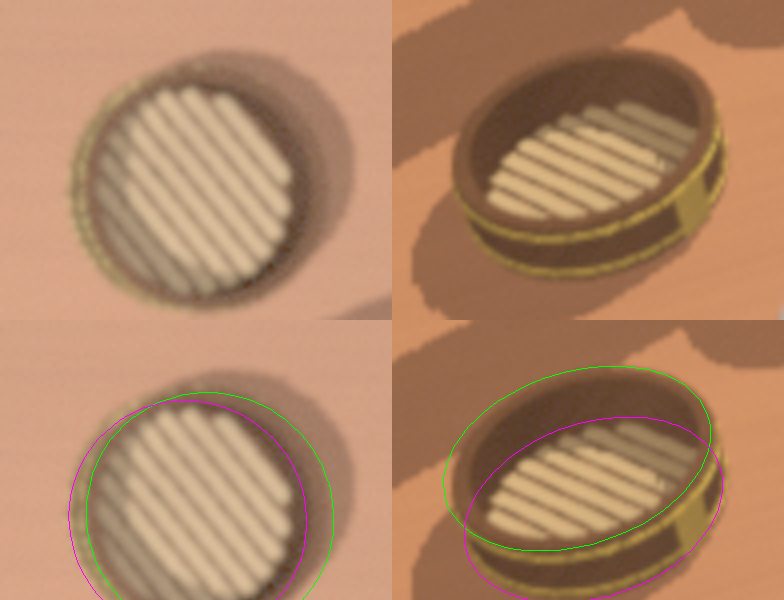

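Call:
carry_out:
  motion:
    - {"jaw": 0.1,"dp": [40,0,0],"roll": -0.4}
    - {"jaw": 0.2,"dp": [80,0,0],"roll": -0.4}
    - {"jaw": 0.3,"dp": [120,-2,0],"roll": -0.4}
    - {"jaw": 0.3,"dp": [160,-3,0],"roll": -0.4}
    - {"jaw": 0.3,"dp": [195,-4,0],"roll": -0.4}
    - {"jaw": 0.3,"dp": [222,-5,0],"roll": -0.4}
    - {"jaw": 0.3,"dp": [222,-5,0],"roll": -0.4}
    - {"jaw": 0.3,"dp": [222,-5,0],"roll": -0.4}

```text
time_s: 1.6
position: [0.4887, -0.0059, 0.4041]
eef_rot: [[-0.017, 1.0, -0.002], [1.0, 0.017, 0.002], [0.002, -0.002, -1.0]]
contact_force: [-0.4, -0.4, -0.1]
opening: 0.0598
```

The brightened crop shows the base rim clearly. In the scene panel its outer edge runs left (60,160), top (218,48), right (324,105), bottom (153,236). The green estimate is off by only about (+7,+5) of these 4x pixels.

Run:
```python
from h import *
# scene bbox centre of rim vs bbox centre of projected circle
B=np.array([.540,-.314,.05])
def bbox(n,B,off):
    p=np.array([(proj(n,B+.075*np.array([np.cos(t),np.sin(t),0]))-off+.5)*4-.5 for t in np.linspace(0,6.283,200)])
    return p[:,0].min(),p[:,1].min(),p[:,0].max(),p[:,1].max()
print(np.round(bbox("scene",B,(70,205))))
c=proj("scene",B)
d=(np.array([(60+324)/2,(48+236)/2])-np.array([sum(bbox("scene",B,(70,205))[0::2])/2,sum(bbox("scene",B,(70,205))[1::2])/2]))/4
print(d,ray("scene",c+d,.05))
# top: inner+outer rim left edge / right edge picks
P=lambda x,y:(345+(x+.5)/4-.5,160+(y+.5)/4-.5)
print(np.round(bbox("top",B,(345,160))))
im=np.load("top0.npy").astype(int);print(im[205,360:440,:].tolist())
```

```text
[ 51.  46. 318. 231.]
[1.85224412 0.9874381 ] [ 0.54494323 -0.31036459  0.05      ]
[ 86.  72. 333. 319.]
[[179, 106, 69], [168, 106, 66], [141, 94, 53], [101, 71, 39], [92, 62, 30], [103, 69, 34], [92, 58, 30], [81, 47, 30], [83, 52, 32], [88, 59, 39], [89, 62, 39], [84, 58, 37], [82, 58, 38], [94, 68, 45], [107, 81, 53], [116, 88, 58], [127, 94, 62], [138, 100, 67], [132, 94, 61], [133, 95, 61], [150, 109, 73], [168, 126, 83], [176, 131, 87], [171, 130, 86], [152, 113, 74], [133, 97, 64], [134, 97, 63], [154, 113, 74], [172, 129, 86], [180, 136, 90], [173, 129, 86], [160, 117, 78], [140, 99, 64], [142, 101, 67], [158, 116, 77], [176, 131, 88], [182, 137, 91], [176, 132, 88], [158, 116, 76], [138, 98, 65], [139, 102, 67], [162, 120, 79], [181, 136, 91], [185, 139, 92], [175, 130, 86], [153, 114, 75], [130, 94, 62], [142, 103, 68], [169, 125, 83], [183, 136, 91], [185, 140, 93], [171, 128, 84], [145, 107, 69], [130, 92, 60], [137, 98, 65], [140, 103, 68], [123, 89, 57], [88, 60, 38], [56, 36, 23], [46, 27, 14], [49, 26, 16], [52, 30, 20], [57, 31, 17], [68, 40, 24], [77, 43, 27], [83, 48, 33], [90, 52, 35], [98, 54, 33], [109, 63, 44], [110, 64, 43], [110, 64, 43], [110, 64, 42], [119, 70, 47], [138, 78, 52], [165, 95, 62], [178, 104, 70], [176, 101, 66], [179, 105, 71], [177, 103, 68], [178, 104, 70]]
```

Call:
carry_out:
  motion:
    - {"jaw": 0.3,"dp": [0,3,20],"roll": 1}
    - {"jaw": 0.3,"dp": [0,3,40],"roll": 1}
    - {"jaw": 0.3,"dp": [0,3,60],"roll": 1}
    - {"jaw": 0.3,"dp": [0,3,75],"roll": 1}
    - {"jaw": 0.3,"dp": [0,3,75],"roll": 1}

```text
time_s: 2.02
position: [0.4903, -0.0068, 0.3263]
eef_rot: [[0.002, 1.0, -0.007], [1.0, -0.002, 0.002], [0.002, -0.007, -1.0]]
contact_force: [-0.9, 0.5, 0.3]
opening: 0.0598
```

Base rim centre comes out at about (0.545, -0.312): the scene view gives (0.545, -0.310) and the top-view edges give y of -0.311 and -0.315. Next I descend and pinch the tier's wall.

Call:
carry_out:
  motion:
    - {"jaw": 0.3,"dp": [0,1,15],"roll": 0}
    - {"jaw": 0.3,"dp": [0,1,29],"roll": 0}
    - {"jaw": 0.3,"dp": [0,1,29],"roll": 0}
    - {"jaw": 0.3,"dp": [0,1,29],"roll": 0}
  grip_force: 40

```text
time_s: 2.35
position: [0.4912, -0.0075, 0.2974]
eef_rot: [[0.002, 1.0, -0.008], [1.0, -0.002, 0.002], [0.002, -0.008, -1.0]]
contact_force: [0.3, -0.4, 1.0]
opening: 0.0598
```

Run:
```python
from h import *
import importlib
print(tips_ahead)
o=get_obs();print(o['position'],o['contact_force'])
a=get_image("top")[135:235,200:325];b=get_image("scene")[115:215,195:320]
cv2.imwrite("pics/g1.png",cv2.resize(np.hstack([a,b]),None,fx=3.2,fy=3.2,interpolation=cv2.INTER_CUBIC)[:,:,::-1])
```

```text
0.1734
[ 0.49123628 -0.00745498  0.29744701] [ 0.26231243 -0.35741607  0.96899215]
```

View pics/g1.png

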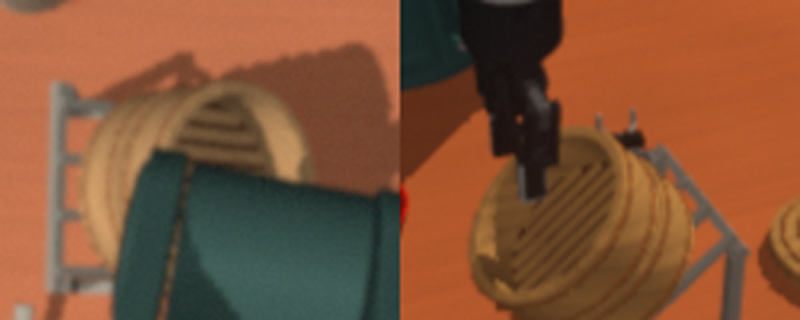

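The inner finger (right crop, at (530,185)) is inside the tier near the far wall, and the pose is as planned. Closing now.

Call:
carry_out:
  motion:
    - {"jaw": 0.5,"dp": [0,0,0],"roll": 0}
    - {"jaw": 0.7,"dp": [0,0,0],"roll": 0}
    - {"jaw": 0.8,"dp": [0,0,0],"roll": 0}
    - {"jaw": 0.9,"dp": [0,0,0],"roll": 0}
    - {"jaw": 1.0,"dp": [0,0,0],"roll": 0}
    - {"jaw": 1.0,"dp": [0,0,0],"roll": 0}
    - {"jaw": 1.0,"dp": [0,0,0],"roll": 0}
  grip_force: 40

```text
time_s: 3.03
position: [0.4918, -0.0073, 0.2988]
eef_rot: [[0.002, 1.0, -0.005], [1.0, -0.002, 0.002], [0.002, -0.005, -1.0]]
contact_force: [-1.5, -0.6, 6.9]
opening: 0.0082
```

Call:
carry_out:
  motion:
    - {"jaw": 1.0,"dp": [-2,0,-3],"roll": 0}
    - {"jaw": 1.0,"dp": [-6,0,-8],"roll": 0}
    - {"jaw": 1.0,"dp": [-10,0,-12],"roll": 0}
    - {"jaw": 1.0,"dp": [-16,0,-20],"roll": 0}
    - {"jaw": 1.0,"dp": [-24,0,-30],"roll": 0}
    - {"jaw": 1.0,"dp": [-24,0,-30],"roll": 0}

```text
time_s: 3.53
position: [0.4929, -0.0329, 0.3309]
eef_rot: [[0.002, 1.0, -0.002], [1.0, -0.002, 0.0], [0.0, -0.002, -1.0]]
contact_force: [1.5, -0.4, -1.6]
opening: 0.0075
```

Run:
```python
from h import *
o=get_obs();print(o['position'],o['contact_force'],o['wrist_torque'],o['opening'])
a=get_image("top")[115:235,190:340];b=get_image("scene")[95:215,170:320]
cv2.imwrite("pics/g2.png",cv2.resize(np.hstack([a,b]),None,fx=2.66,fy=2.66,interpolation=cv2.INTER_CUBIC)[:,:,::-1])
```

```text
[ 0.49292701 -0.03290102  0.33091232] [ 1.54453585 -0.37933781 -1.56829107] [-0.01929512  0.02096981 -0.0355548 ] 0.007510452837108242
```

View pics/g2.png

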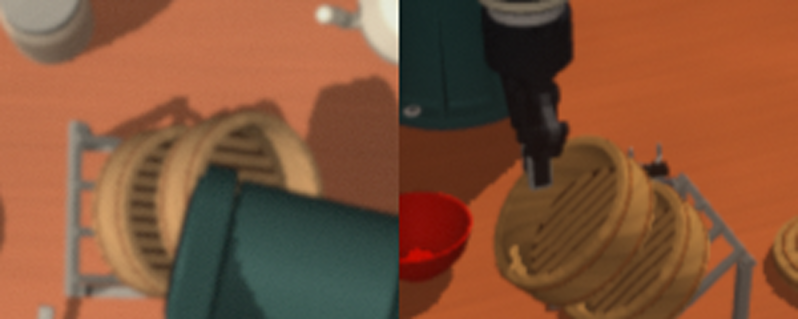

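The right crop shows the upper tier un-nested, still leaning and held at its rim, with the lower tier left on its seat. Wrist Fz is about -1.6 N, which is the tier's weight. The tool cannot tilt, so I'll level the tier by rolling its foot flat onto free deck beyond the base, then place it.

Call:
carry_out:
  motion:
    - {"jaw": 1.0,"dp": [-10,0,-14],"roll": 0}
    - {"jaw": 1.0,"dp": [-25,0,-32],"roll": 0}
    - {"jaw": 1.0,"dp": [-45,0,-50],"roll": 0}
    - {"jaw": 1.0,"dp": [-70,0,-60],"roll": 0}
    - {"jaw": 1.0,"dp": [-100,-2,-60],"roll": 0}
    - {"jaw": 1.0,"dp": [-130,-5,-60],"roll": 0}
    - {"jaw": 1.0,"dp": [-160,-8,-60],"roll": 0}
    - {"jaw": 1.0,"dp": [-190,-10,-60],"roll": 0}
    - {"jaw": 1.0,"dp": [-220,-12,-60],"roll": 0}
    - {"jaw": 1.0,"dp": [-250,-14,-60],"roll": 0}

```text
time_s: 4.47
position: [0.4772, -0.2832, 0.3888]
eef_rot: [[0.003, 1.0, -0.004], [1.0, -0.003, 0.002], [0.002, -0.004, -1.0]]
contact_force: [0.8, 0.0, -0.9]
opening: 0.0075
```

Call:
carry_out:
  motion:
    - {"jaw": 1.0,"dp": [-30,0,0],"roll": 0}
    - {"jaw": 1.0,"dp": [-60,0,0],"roll": 0}
    - {"jaw": 1.0,"dp": [-90,0,0],"roll": 0}
    - {"jaw": 1.0,"dp": [-120,0,5],"roll": 0}
    - {"jaw": 1.0,"dp": [-150,0,15],"roll": 0}
    - {"jaw": 1.0,"dp": [-180,0,30],"roll": 0}
    - {"jaw": 1.0,"dp": [-210,0,45],"roll": 0}
    - {"jaw": 1.0,"dp": [-230,0,60],"roll": 0}
    - {"jaw": 1.0,"dp": [-245,0,75],"roll": 0}
    - {"jaw": 1.0,"dp": [-245,0,75],"roll": 0}

```text
time_s: 5.3
position: [0.4749, -0.5301, 0.3088]
eef_rot: [[0.005, 1.0, -0.007], [1.0, -0.005, 0.005], [0.005, -0.007, -1.0]]
contact_force: [-1.1, 0.2, -1.8]
opening: 0.0077
```

Call:
carry_out:
  motion:
    - {"jaw": 1.0,"dp": [0,0,20],"roll": 0}
    - {"jaw": 1.0,"dp": [0,0,40],"roll": 0}
    - {"jaw": 1.0,"dp": [0,0,55],"roll": 0}
    - {"jaw": 1.0,"dp": [0,0,67],"roll": 0}
    - {"jaw": 1.0,"dp": [0,0,67],"roll": 0}
    - {"jaw": 1.0,"dp": [0,0,67],"roll": 0}

```text
time_s: 5.8
position: [0.4744, -0.5291, 0.2415]
eef_rot: [[0.005, 1.0, -0.008], [1.0, -0.005, 0.006], [0.006, -0.008, -1.0]]
contact_force: [0.5, -0.8, -1.2]
opening: 0.0078
```

Run:
```python
from h import *
o=get_obs();print(o['position'],o['contact_force'],o['wrist_torque'],o['opening'])
b=get_image("scene");cv2.imwrite("pics/g3.png",cv2.resize(b[160:300,0:200],None,fx=4,fy=4,interpolation=cv2.INTER_CUBIC)[:,:,::-1])
```

```text
[ 0.47441213 -0.52910647  0.2414829 ] [ 0.53565249 -0.80924747 -1.19220466] [-0.01589429  0.04218795  0.0836818 ] 0.007756156355626419
```

View pics/g3.png

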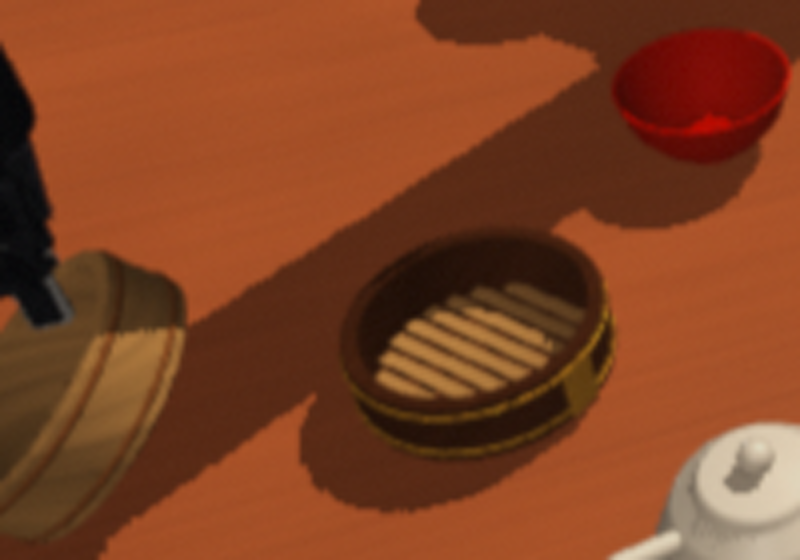

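The tier hangs in the grip at its original lean, just above free deck. Now I roll it flat, moving +y while descending.

Call:
carry_out:
  motion:
    - {"jaw": 1.0,"dp": [2,0,8],"roll": 0}
    - {"jaw": 1.0,"dp": [6,0,12],"roll": 0}
    - {"jaw": 1.0,"dp": [12,0,17],"roll": 0}
    - {"jaw": 1.0,"dp": [18,0,22],"roll": 0}
    - {"jaw": 1.0,"dp": [18,0,22],"roll": 0}

```text
time_s: 6.27
position: [0.4753, -0.5105, 0.2222]
eef_rot: [[0.004, 1.0, -0.005], [1.0, -0.004, 0.004], [0.004, -0.005, -1.0]]
contact_force: [-1.8, 3.5, 9.0]
opening: 0.0077
```

Call:
carry_out:
  motion:
    - {"jaw": 1.0,"dp": [4,0,3],"roll": 0}
    - {"jaw": 1.0,"dp": [8,0,6],"roll": 0}
    - {"jaw": 1.0,"dp": [12,0,9],"roll": 0}
    - {"jaw": 1.0,"dp": [16,0,12],"roll": 0}
    - {"jaw": 1.0,"dp": [20,0,14],"roll": 0}

```text
time_s: 6.68
position: [0.4762, -0.4918, 0.2103]
eef_rot: [[0.005, 1.0, -0.001], [1.0, -0.005, -0.002], [-0.002, -0.001, -1.0]]
contact_force: [-0.2, -3.3, 4.2]
opening: 0.0077
```

Call:
carry_out:
  motion:
    - {"jaw": 1.0,"dp": [4,0,3],"roll": 0}
    - {"jaw": 1.0,"dp": [8,0,6],"roll": 0}
    - {"jaw": 1.0,"dp": [11,0,9],"roll": 0}
    - {"jaw": 1.0,"dp": [13,0,11],"roll": 0}
    - {"jaw": 1.0,"dp": [13,0,12],"roll": 0}
    - {"jaw": 1.0,"dp": [13,0,12],"roll": 0}

```text
time_s: 7.18
position: [0.4768, -0.4786, 0.1991]
eef_rot: [[0.004, 1.0, -0.0], [1.0, -0.004, -0.002], [-0.002, -0.0, -1.0]]
contact_force: [0.7, -0.8, 9.7]
opening: 0.0079
```

Call:
carry_out:
  motion:
    - {"jaw": 1.0,"dp": [0,0,2],"roll": 0}
    - {"jaw": 0.9,"dp": [0,0,1],"roll": 0}
    - {"jaw": 0.75,"dp": [0,0,0],"roll": 0}
    - {"jaw": 0.7,"dp": [0,0,0],"roll": 0}
    - {"jaw": 0.7,"dp": [0,0,0],"roll": 0}

```text
time_s: 7.6
position: [0.4763, -0.4775, 0.198]
eef_rot: [[0.004, 1.0, -0.002], [1.0, -0.004, 0.001], [0.001, -0.002, -1.0]]
contact_force: [-0.3, 0.4, -0.4]
opening: 0.0256
```

Run:
```python
from h import *
o=get_obs();print(o['position'],o['contact_force'],o['wrist_torque'],o['opening'])
b=get_image("scene")[180:300,0:160];c=get_image("top")[140:260,352:512]
np.save("top3.npy",get_image("top"))
cv2.imwrite("pics/g4.png",cv2.resize(np.hstack([b,c]),None,fx=2.5,fy=2.5,interpolation=cv2.INTER_CUBIC)[:,:,::-1])
```

```text
[ 0.47634931 -0.47753945  0.19795686] [-0.28422344  0.43243783 -0.39753795] [-0.01296372 -0.03457644 -0.01921933] 0.025616249520778074
```

View pics/g4.png

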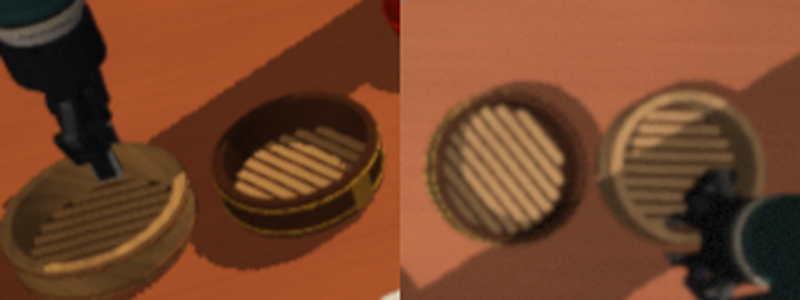

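The tier now sits flat and released on the deck, with its rim at the same 50 mm height as the base rim. I'll measure both rims numerically in one rectified plane at z = 0.05.

```bash
cat > rim.py <<'E'
from h import *
from scipy.optimize import least_squares
def rect(n,im,z,x0,y0,half=.11,s=2000):
    # metric picture: col grows with +x, row grows with +y, 0.5 mm/px
    w=[(x0-half,y0-half),(x0+half,y0-half),(x0+half,y0+half),(x0-half,y0+half)]
    N=int(2*half*s);d=np.float32([(0,0),(N,0),(N,N),(0,N)])
    H=cv2.getPerspectiveTransform(np.float32([proj(n,(*p,z)) for p in w]),d)
    return cv2.warpPerspective(im,H,(N,N),flags=cv2.INTER_CUBIC)
def circ(p,r): return least_squares(lambda q:np.hypot(p[:,0]-q[0],p[:,1]-q[1])-r,p.mean(0),loss='soft_l1',f_scale=.001)
E
python3 - <<'E'
from rim import *
im=np.load("top3.npy")
for nm,x0,y0 in(("tier",.547,-.478),("base",.545,-.312)):
    R=rect("top",im,.05,x0,y0);hsv=cv2.cvtColor(R,cv2.COLOR_RGB2HSV).astype(int)
    for a in range(-180,180,30):
        t=np.radians(a);rr=np.arange(50,95,3)
        v=[R[int(220+2*r*np.sin(t)),int(220+2*r*np.cos(t))] for r in rr]
        print(nm,a," ".join(f"{r}:{q[0]},{q[1]*100//max(q[0],1)}" for r,q in zip(rr,v)))
E
```

```text
tier -180 50:24,2 53:49,2 56:68,3 59:69,2 62:80,0 65:103,0 68:109,1 71:102,2 74:98,1 77:101,2 80:82,2 83:47,0 86:24,8 89:18,9 92:41,5
tier -150 50:11,6 53:14,1 56:10,23 59:9,3 62:11,21 65:15,14 68:12,5 71:12,2 74:20,5 77:14,8 80:17,6 83:23,2 86:23,6 89:30,2 92:35,3
tier -120 50:31,2 53:29,8 56:23,9 59:18,6 62:15,11 65:22,9 68:36,4 71:66,3 74:77,0 77:57,2 80:28,7 83:22,10 86:15,13 89:12,21 92:12,8
tier -90 50:42,3 53:47,1 56:57,1 59:61,1 62:61,4 65:60,2 68:67,2 71:87,2 74:110,0 77:110,0 80:105,2 83:104,0 86:108,1 89:108,1 92:108,0
tier -60 50:93,2 53:74,0 56:62,3 59:60,2 62:62,0 65:61,4 68:70,2 71:88,0 74:110,1 77:111,0 80:108,1 83:105,1 86:106,2 89:106,2 92:105,2
tier -30 50:90,2 53:65,3 56:62,0 59:62,4 62:68,1 65:76,0 68:101,1 71:144,1 74:172,0 77:166,1 80:139,1 83:113,0 86:104,2 89:108,0 92:123,1
tier 0 50:177,1 53:173,0 56:140,0 59:103,0 62:94,1 65:112,1 68:150,1 71:165,0 74:150,0 77:118,1 80:104,0 83:111,0 86:138,0 89:164,0 92:172,0
tier 30 50:150,0 53:142,1 56:163,0 59:184,0 62:181,0 65:182,0 68:188,0 71:168,0 74:126,1 77:118,1 80:153,0 83:175,0 86:177,0 89:174,1 92:173,0
tier 6
[... 1562 characters left out ...]
65:80,1 68:77,1 71:89,1 74:113,2 77:143,0 80:169,1 83:178,0 86:179,0 89:176,0 92:176,0
base 60 50:141,0 53:122,0 56:100,0 59:95,2 62:94,0 65:89,2 68:81,0 71:80,1 74:98,0 77:106,1 80:132,1 83:166,1 86:178,0 89:182,0 92:182,0
base 90 50:130,0 53:108,0 56:91,1 59:86,1 62:94,1 65:93,1 68:86,2 71:84,1 74:97,1 77:96,1 80:95,0 83:142,0 86:174,1 89:185,0 92:189,0
base 120 50:113,0 53:118,1 56:99,1 59:92,0 62:105,2 65:103,2 68:86,2 71:82,0 74:98,1 77:116,1 80:110,1 83:136,0 86:173,1 89:184,0 92:187,0
base 150 50:106,0 53:119,0 56:118,0 59:93,0 62:85,0 65:88,1 68:83,2 71:80,1 74:95,2 77:117,0 80:141,0 83:170,0 86:185,1 89:187,0 92:186,0<stdin>:8: RuntimeWarning: overflow encountered in scalar multiply
```

Results: the base at (0.545, -0.312) fits within about 1 mm in every direction. The tier's bright rim band fits a centre of (0.548, -0.483). The required shift is therefore about (-2.5, +171) mm. Re-gripping and lifting.

Call:
carry_out:
  motion:
    - {"jaw": 0.9,"dp": [0,0,0],"roll": 0}
    - {"jaw": 1.0,"dp": [0,0,0],"roll": 0}
    - {"jaw": 1.0,"dp": [0,0,0],"roll": 0}
    - {"jaw": 1.0,"dp": [0,0,0],"roll": 0}
    - {"jaw": 1.0,"dp": [0,0,0],"roll": 0}
  grip_force: 50

```text
time_s: 8.17
position: [0.4765, -0.4779, 0.1981]
eef_rot: [[0.004, 1.0, -0.002], [1.0, -0.004, -0.0], [-0.0, -0.002, -1.0]]
contact_force: [-0.3, -1.0, -1.4]
opening: 0.0079
```

Call:
carry_out:
  motion:
    - {"jaw": 1.0,"dp": [0,0,-6],"roll": 0}
    - {"jaw": 1.0,"dp": [0,0,-20],"roll": 0}
    - {"jaw": 1.0,"dp": [0,0,-40],"roll": 0}
    - {"jaw": 1.0,"dp": [0,0,-60],"roll": 0}
    - {"jaw": 1.0,"dp": [15,0,-75],"roll": 0}
    - {"jaw": 1.0,"dp": [40,-1,-80],"roll": 0}
    - {"jaw": 1.0,"dp": [70,-1.5,-80],"roll": 0}
    - {"jaw": 1.0,"dp": [100,-2,-80],"roll": 0}
    - {"jaw": 1.0,"dp": [130,-2.5,-80],"roll": 0}
    - {"jaw": 1.0,"dp": [150,-3,-80],"roll": 0}

```text
time_s: 9.0
position: [0.4735, -0.3252, 0.2783]
eef_rot: [[0.004, 1.0, -0.003], [1.0, -0.004, 0.001], [0.001, -0.003, -1.0]]
contact_force: [0.3, 0.7, -1.7]
opening: 0.0075
```

Call:
carry_out:
  motion:
    - {"jaw": 1.0,"dp": [10,0,5],"roll": 0}
    - {"jaw": 1.0,"dp": [18.3,0,12],"roll": 0}
    - {"jaw": 1.0,"dp": [18.3,0.4,20],"roll": 0}
    - {"jaw": 1.0,"dp": [18.3,0.4,22],"roll": 0}
    - {"jaw": 1.0,"dp": [18.3,0.4,22],"roll": 0}
    - {"jaw": 1.0,"dp": [18.3,0.4,22],"roll": 0}

```text
time_s: 9.5
position: [0.4741, -0.3081, 0.2559]
eef_rot: [[0.005, 1.0, -0.003], [1.0, -0.005, 0.001], [0.001, -0.003, -1.0]]
contact_force: [0.6, -0.4, -1.4]
opening: 0.0076
```

Run:
```python
from rim import *
o=get_obs();print(o['position'],o['contact_force'])
b=get_image("scene");c=get_image("top");np.save("s5.npy",b);np.save("t5.npy",c)
x,y=60,170;sc=lambda b,x,y:np.ascontiguousarray(cv2.resize((255*(b[y:y+100,x:x+100]/255.)**.6).astype(np.uint8),None,fx=4,fy=4,interpolation=cv2.INTER_CUBIC)[:,:,::-1])
A=sc(b,x,y);C=sc(c,345,150)
for im,n,off in((A,"scene",(x,y)),(C,"top",(345,150))):
    draw(im,n,[.545,-.312,.108],[0,0,1],.075,(0,255,0),4,off);draw(im,n,[.545,-.312,.05],[0,0,1],.075,(255,0,255),4,off)
cv2.imwrite("pics/g5.png",np.hstack([A,C]))
```

```text
[ 0.47408038 -0.30805642  0.25587233] [ 0.58889479 -0.43439148 -1.39461945]
```

View pics/g5.png

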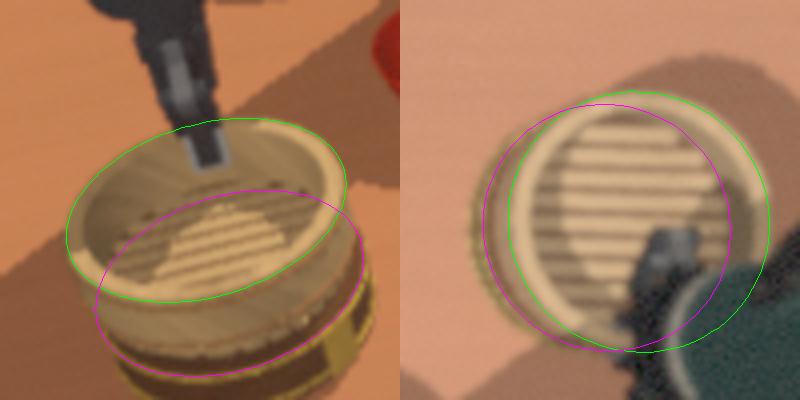

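The tier is level, and its rim matches the predicted circle over the base in both views. Lowering gently.

Call:
carry_out:
  motion:
    - {"jaw": 1.0,"dp": [1,0,2],"roll": 0}
    - {"jaw": 1.0,"dp": [1,0,4],"roll": 0}
    - {"jaw": 1.0,"dp": [1,0,6],"roll": 0}
    - {"jaw": 1.0,"dp": [1,0,8],"roll": 0}
    - {"jaw": 1.0,"dp": [1,0,10],"roll": 0}
    - {"jaw": 1.0,"dp": [1,0,10],"roll": 0}

```text
time_s: 10.1
position: [0.4739, -0.3068, 0.2458]
eef_rot: [[0.005, 1.0, -0.003], [1.0, -0.005, 0.001], [0.001, -0.003, -1.0]]
contact_force: [0.5, -0.5, -1.4]
opening: 0.008
```

Call:
carry_out:
  motion:
    - {"jaw": 1.0,"dp": [0,0,1.5],"roll": 0}
    - {"jaw": 1.0,"dp": [0,0,3],"roll": 0}
    - {"jaw": 1.0,"dp": [0,0,4],"roll": 0}
    - {"jaw": 1.0,"dp": [0,0,4.5],"roll": 0}
    - {"jaw": 1.0,"dp": [0,0,4.5],"roll": 0}

```text
time_s: 10.52
position: [0.4738, -0.3067, 0.2419]
eef_rot: [[0.005, 1.0, -0.003], [1.0, -0.005, 0.001], [0.001, -0.003, -1.0]]
contact_force: [-1.6, 1.7, 4.2]
opening: 0.0077
```

Contact came at exactly the home height (TCP 0.242). Releasing and retreating.

Call:
carry_out:
  motion:
    - {"jaw": 0.9,"dp": [0,0,0],"roll": 0}
    - {"jaw": 0.8,"dp": [0,0,0],"roll": 0}
    - {"jaw": 0.7,"dp": [0,0,0],"roll": 0}
    - {"jaw": 0.65,"dp": [0,0,0],"roll": 0}
    - {"jaw": 0.65,"dp": [0,0,0],"roll": 0}
    - {"jaw": 0.65,"dp": [0,0,0],"roll": 0}
    - {"jaw": 0.65,"dp": [0,0,0],"roll": 0}
    - {"jaw": 0.65,"dp": [0,0,-10],"roll": 0}
    - {"jaw": 0.65,"dp": [0,0,-30],"roll": 0}
    - {"jaw": 0.65,"dp": [0,0,-60],"roll": 0}

```text
time_s: 11.35
position: [0.4731, -0.306, 0.3009]
eef_rot: [[0.005, 1.0, -0.007], [1.0, -0.005, 0.005], [0.005, -0.007, -1.0]]
contact_force: [-0.2, -0.5, 0.7]
opening: 0.0298
```

Call:
carry_out:
  motion:
    - {"jaw": 0.4,"dp": [20,0,-40],"roll": 3}
    - {"jaw": 0.3,"dp": [55,5,-75],"roll": 6}
    - {"jaw": 0.3,"dp": [95,10,-90],"roll": 10}
    - {"jaw": 0.3,"dp": [135,20,-90],"roll": 15}
    - {"jaw": 0.3,"dp": [175,30,-90],"roll": 20}
    - {"jaw": 0.3,"dp": [215,40,-90],"roll": 20}
    - {"jaw": 0.3,"dp": [255,50,-90],"roll": 20}
    - {"jaw": 0.3,"dp": [295,55,-90],"roll": 20}
    - {"jaw": 0.3,"dp": [335,60,-90],"roll": 20}
    - {"jaw": 0.3,"dp": [375,65,-90],"roll": 20}

```text
time_s: 12.18
position: [0.5398, 0.0661, 0.3932]
eef_rot: [[0.346, 0.938, -0.006], [0.938, -0.346, 0.005], [0.002, -0.007, -1.0]]
contact_force: [0.8, -0.4, 0.4]
opening: 0.0598
```

Run:
```python
from rim import *
o=get_obs();print(o['time_s'],o['position'],o['eef_rot'].round(3).tolist())
c=get_image("top");b=get_image("scene");np.save("t6.npy",c);np.save("s6.npy",b)
# upper rim on stack at z=.094: radial brightness
R=rect("top",c,.094,.545,-.312)
for a in range(-180,180,30):
    t=np.radians(a);rr=np.arange(56,92,3)
    print(a," ".join(f"{r}:{int(R[int(220+2*r*np.sin(t)),int(220+2*r*np.cos(t))][0])}" for r in rr))
# lid bar from top0: brown bar by least-bright low-hue region
im=np.load("top0.npy");p=im[175:225,130:180].astype(int);hsv=cv2.cvtColor(im[175:225,130:180],cv2.COLOR_RGB2HSV).astype(int)
m=(hsv[...,0]<=11)&(hsv[...,1]>140);m[:, :]=m
for bb,s,cc in blobs(m,30):
    pts=np.argwhere(bb)[:,::-1].astype(np.float32)+[130,175];r=cv2.minAreaRect(pts.astype(np.float32));bx=cv2.boxPoints(r)
    print(s,r,[ray("top",q,.068).round(4)[:2].tolist() for q in bx],ray("top",r[0],.068))
```

```text
12.1833 [0.53978673 0.06614472 0.39316733] [[0.346, 0.938, -0.006], [0.938, -0.346, 0.005], [0.002, -0.007, -1.0]]
-180 56:124 59:100 62:79 65:96 68:114 71:118 74:110 77:112 80:121 83:125 86:123 89:125
-150 56:77 59:69 62:74 65:98 68:120 71:124 74:122 77:120 80:122 83:123 86:125 89:124
-120 56:67 59:71 62:74 65:96 68:119 71:124 74:119 77:120 80:119 83:122 86:119 89:121
-90 56:68 59:68 62:71 65:96 68:122 71:127 74:123 77:120 80:120 83:122 86:123 89:124
-60 56:72 59:69 62:77 65:102 68:122 71:126 74:121 77:121 80:119 83:122 86:121 89:122
-30 56:73 59:74 62:80 65:100 68:125 71:134 74:124 77:116 80:120 83:119 86:119 89:118
0 56:77 59:68 62:79 65:97 68:113 71:116 74:111 77:113 80:119 83:121 86:121 89:121
30 56:127 59:131 62:119 65:116 68:127 71:128 74:121 77:146 80:182 83:194 86:193 89:196
60 56:123 59:99 62:114 65:162 68:198 71:203 74:165 77:128 80:129 83:135 86:138 89:173
90 56:127 59:124 62:142 65:183 68:208 71:207 74:184 77:146 80:134 83:130 86:129 89:111
120 56:133 59:134 62:140 65:178 68:205 71:210 74:185 77:153 80:144 83:136 86:124 89:121
150 56:96 59:118 62:147 65:179 68:205 71:204 74:166 77:125 80:108 83:111 86:124 89:129
[ 0  0  8  8 31] ((133.5, 178.5), (7.0, 7.0), 90.0) [[0.6029, 0.3345], [0.6033, 0.3176], [0.5863, 0.3169], [0.5859, 0.3338]] [0.59460033 0.32569255 0.068     ]
```

The upper rim's inner edge sits at r = 65 mm in every direction about (0.545, -0.312, 0.094), so it is nested, centred and level. Next is the lid: I move above it while refining the bar direction from the first picture.

Call:
carry_out:
  motion:
    - {"jaw": 0.3,"dp": [30,-10,0],"roll": -7}
    - {"jaw": 0.3,"dp": [60,-20,0],"roll": -14}
    - {"jaw": 0.3,"dp": [90,-30,0],"roll": -21}
    - {"jaw": 0.3,"dp": [120,-40,0],"roll": -28}
    - {"jaw": 0.3,"dp": [150,-50,0],"roll": -35}
    - {"jaw": 0.3,"dp": [180,-60,0],"roll": -42}
    - {"jaw": 0.3,"dp": [205,-68,0],"roll": -49}
    - {"jaw": 0.3,"dp": [205,-68,0],"roll": -56}
    - {"jaw": 0.3,"dp": [205,-68,0],"roll": -63}
    - {"jaw": 0.3,"dp": [205,-68,0],"roll": -70}

```text
time_s: 13.12
position: [0.5459, 0.2854, 0.3951]
eef_rot: [[-0.771, 0.637, -0.005], [0.637, 0.771, 0.007], [0.009, 0.002, -1.0]]
contact_force: [-0.1, -0.3, -0.4]
opening: 0.0597
```

Run:
```python
from rim import *
im=np.load("top0.npy")
f=im.astype(float);g=f[...,1]/f[...,0];yy,xx=np.mgrid[:384,:512]
m=(g<.66)&(np.hypot(xx-152,yy-199)<21)
for bb,s,cc in blobs(cv2.morphologyEx(m.astype(np.uint8),cv2.MORPH_OPEN,np.ones((2,2))),40):
    pts=np.argwhere(bb)[:,::-1].astype(np.float32);r=cv2.minAreaRect(pts);bx=cv2.boxPoints(r)
    W=np.array([ray("top",q,.068)[:2] for q in bx]);print(s,r,W.round(4).tolist(),W.mean(0).round(4),"sides",np.linalg.norm(np.diff(W,axis=0),axis=1).round(3),[np.degrees(np.arctan2(*(W[i+1]-W[i])[::-1])).round(1) for i in(0,1)])
# lid outline: circle fit of bamboo mask edge at z .012 using rectified picture
s=np.load("scene0.npy").astype(float);g=s[...,1]/s[...,0];hs=cv2.cvtColor(s.astype(np.uint8),cv2.COLOR_RGB2HSV)
m=(g<.62)&(np.hypot(xx-336,yy-180)<24)
P=lambda x,y:(200+(x+.5)/4-.5,140+(y+.5)/4-.5)
print("scene bar top picks",ray("scene",P(552,110),.068),ray("scene",P(565,182),.068))
o=get_obs();print(o['position'],o['eef_rot'].round(3).tolist(),o['joint_positions'].round(2))
```

```text
[143 186  19  30 149] ((152.04052734375, 200.7432403564453), (6.702622890472412, 32.6011962890625), 24.22774314880371) [[0.5091, 0.3006], [0.5814, 0.2715], [0.5751, 0.2565], [0.5029, 0.2857]] [0.5421 0.2786] sides [0.078 0.016 0.078] [np.float64(-21.9), np.float64(-112.7)]
scene bar top picks [0.50856124 0.30145282 0.068     ] [0.58402437 0.26528367 0.068     ]
[0.54593953 0.2853788  0.39514192] [[-0.771, 0.637, -0.005], [0.637, 0.771, 0.007], [0.009, 0.002, -1.0]] [ 0.37  0.39  1.49  0.01  1.27 -0.52]
```

Bar direction is about -22° (top mask -21.9°, hand picks -20°, scene -25.6°), and the lid centre is about (0.546, 0.2825), which agrees with the disc centre within 3 mm. Descending onto the bar.

Call:
carry_out:
  motion:
    - {"jaw": 0.3,"dp": [-2,-2,30],"roll": -7}
    - {"jaw": 0.3,"dp": [-2,-2,60],"roll": -14}
    - {"jaw": 0.3,"dp": [-2,-2,90],"roll": -17.6}
    - {"jaw": 0.3,"dp": [-2,-2,115],"roll": -17.6}
    - {"jaw": 0.3,"dp": [-2,-2,115],"roll": -17.6}
    - {"jaw": 0.3,"dp": [-2,-2,115],"roll": -17.6}

```text
time_s: 13.62
position: [0.5452, 0.2827, 0.2796]
eef_rot: [[-0.927, 0.374, -0.008], [0.374, 0.927, 0.006], [0.01, 0.002, -1.0]]
contact_force: [1.9, -0.2, 0.3]
opening: 0.0598
```

Run:
```python
from h import *
o=get_obs();print(o['time_s'],o['position'],o['eef_rot'].round(3).tolist())
d=o['position']-np.array([.546,.2825,.220]);print("tool dp",(-1000*o['eef_rot'].T@d).round(1))
```

```text
13.6167 [0.5452436  0.28265466 0.27960016] [[-0.927, 0.374, -0.008], [0.374, 0.927, 0.006], [0.01, 0.002, -1.0]]
tool dp [-1.3  0.  59.6]
```

Call:
carry_out:
  motion:
    - {"jaw": 0.3,"dp": [-2,0,20],"roll": 0}
    - {"jaw": 0.3,"dp": [-2,0,40],"roll": 0}
    - {"jaw": 0.3,"dp": [-2,0,52],"roll": 0}
    - {"jaw": 0.4,"dp": [-2,0,59],"roll": 0}
    - {"jaw": 0.6,"dp": [-2,0,59],"roll": 0}
    - {"jaw": 0.75,"dp": [-2,0,59],"roll": 0}
    - {"jaw": 0.85,"dp": [-2,0,59],"roll": 0}
    - {"jaw": 1.0,"dp": [-2,0,59],"roll": 0}
    - {"jaw": 1.0,"dp": [-2,0,59],"roll": 0}
    - {"jaw": 1.0,"dp": [-2,0,59],"roll": 0}
  grip_force: 50

```text
time_s: 14.45
position: [0.5474, 0.2826, 0.2221]
eef_rot: [[-0.927, 0.374, -0.006], [0.374, 0.927, 0.007], [0.008, 0.004, -1.0]]
contact_force: [-1.3, 0.3, 6.5]
opening: 0.0132
```

Gripped (opening 13.2 mm on the 14 mm bar). I lift, then travel high over the rack.

Call:
carry_out:
  motion:
    - {"jaw": 1.0,"dp": [0,0,0],"roll": 0}
    - {"jaw": 1.0,"dp": [0,0,-5],"roll": 0}
    - {"jaw": 1.0,"dp": [0,0,-20],"roll": 0}
    - {"jaw": 1.0,"dp": [0,0,-45],"roll": 0}
    - {"jaw": 1.0,"dp": [0,0,-75],"roll": 0}
    - {"jaw": 1.0,"dp": [0,0,-105],"roll": 0}
    - {"jaw": 1.0,"dp": [0,0,-135],"roll": 0}
    - {"jaw": 1.0,"dp": [0,0,-165],"roll": 0}
    - {"jaw": 1.0,"dp": [0,0,-185],"roll": 0}
    - {"jaw": 1.0,"dp": [0,0,-190],"roll": 0}

```text
time_s: 15.28
position: [0.5492, 0.2816, 0.4165]
eef_rot: [[-0.927, 0.374, 0.001], [0.374, 0.927, 0.009], [0.003, 0.009, -1.0]]
contact_force: [-0.1, 0.4, -1.3]
opening: 0.013
```

Run:
```python
from h import *
o=get_obs();print(o['time_s'],o['position'],o['eef_rot'].round(4).tolist(),o['contact_force'],o['opening'])
d=np.array([.545,-.312,.41])-o['position'];print("tool dp",(1000*o['eef_rot'].T@d).round(1))
```

```text
15.2833 [0.5491789  0.28163277 0.41654507] [[-0.9274, 0.3741, 0.0008], [0.3741, 0.9273, 0.0091], [0.0027, 0.0088, -1.0]] [-0.09244982  0.38380952 -1.33645499] 0.012985671423963053
tool dp [-218.2 -552.1    1.1]
```

Call:
carry_out:
  motion:
    - {"jaw": 1.0,"dp": [-6,-15,0],"roll": 0}
    - {"jaw": 1.0,"dp": [-17,-43,0],"roll": 0}
    - {"jaw": 1.0,"dp": [-29,-73,0],"roll": 0}
    - {"jaw": 1.0,"dp": [-41,-104,0],"roll": 0}
    - {"jaw": 1.0,"dp": [-53,-134,0],"roll": 0}
    - {"jaw": 1.0,"dp": [-65,-164,0],"roll": 0}
    - {"jaw": 1.0,"dp": [-77,-195,0],"roll": 0}
    - {"jaw": 1.0,"dp": [-89,-225,0],"roll": 0}
    - {"jaw": 1.0,"dp": [-101,-255,0],"roll": 0}
    - {"jaw": 1.0,"dp": [-113,-286,0],"roll": 0}

```text
time_s: 16.12
position: [0.5461, -0.0272, 0.4124]
eef_rot: [[-0.927, 0.374, -0.002], [0.374, 0.927, 0.01], [0.005, 0.008, -1.0]]
contact_force: [0.4, 0.4, -1.9]
opening: 0.0129
```

Call:
carry_out:
  motion:
    - {"jaw": 1.0,"dp": [-12,-30,0],"roll": 0}
    - {"jaw": 1.0,"dp": [-24,-60,0],"roll": 0}
    - {"jaw": 1.0,"dp": [-36,-90,0],"roll": 0}
    - {"jaw": 1.0,"dp": [-48,-120,0],"roll": 0}
    - {"jaw": 1.0,"dp": [-60,-150,0],"roll": 0}
    - {"jaw": 1.0,"dp": [-71,-180,5],"roll": 0}
    - {"jaw": 1.0,"dp": [-82,-207,15],"roll": 0}
    - {"jaw": 1.0,"dp": [-93,-235,25],"roll": 0}
    - {"jaw": 1.0,"dp": [-101,-256,35],"roll": 0}
    - {"jaw": 1.0,"dp": [-104,-264,45],"roll": 0}

```text
time_s: 16.95
position: [0.5431, -0.3135, 0.3627]
eef_rot: [[-0.927, 0.376, -0.003], [0.376, 0.927, 0.009], [0.006, 0.007, -1.0]]
contact_force: [0.4, -0.3, -1.4]
opening: 0.0128
```

Run:
```python
from h import *
o=get_obs();print(o['time_s'],o['position'],o['eef_rot'].round(4).tolist(),o['contact_force'],o['opening'])
d=np.array([.545,-.312,.335])-o['position'];print("tool dp",(1000*o['eef_rot'].T@d).round(1))
```

```text
16.95 [ 0.5430672  -0.31351028  0.36267015] [[-0.9266, 0.3762, -0.0029], [0.3761, 0.9265, 0.0091], [0.0061, 0.0073, -1.0]] [ 0.39854834 -0.32738888 -1.39723922] 0.012806592833823467
tool dp [-1.4  1.9 27.7]
```

Call:
carry_out:
  motion:
    - {"jaw": 1.0,"dp": [-1,0.5,12],"roll": 0}
    - {"jaw": 1.0,"dp": [-2,1,25],"roll": 0}
    - {"jaw": 1.0,"dp": [-2,1,34],"roll": 0}
    - {"jaw": 1.0,"dp": [-2,1,37],"roll": 0}
    - {"jaw": 1.0,"dp": [-2,1,37],"roll": 0}
    - {"jaw": 1.0,"dp": [-2,1,37],"roll": 0}

```text
time_s: 17.45
position: [0.5453, -0.3125, 0.3257]
eef_rot: [[-0.927, 0.376, -0.003], [0.376, 0.927, 0.009], [0.006, 0.008, -1.0]]
contact_force: [-0.1, -0.2, -1.4]
opening: 0.0132
```

Run:
```python
from rim import *
o=get_obs();print(o['time_s'],o['position'],o['eef_rot'].round(4).tolist(),o['contact_force'])
b=get_image("scene");c=get_image("top");np.save("s7.npy",b);np.save("t7.npy",c)
x,y=60,130;sc=lambda b,x,y:np.ascontiguousarray(cv2.resize((255*(b[y:y+120,x:x+100]/255.)**.7).astype(np.uint8),None,fx=4,fy=4,interpolation=cv2.INTER_CUBIC)[:,:,::-1])
A=sc(b,x,y);C=sc(c,345,140)
zl=o['position'][2]-.2215
for im,n,off in((A,"scene",(x,y)),(C,"top",(345,140))):
    draw(im,n,[.545,-.312,zl+.006],[0,0,1],.076,(0,255,0),4,off);draw(im,n,[.545,-.312,.094],[0,0,1],.075,(255,0,255),4,off)
cv2.imwrite("pics/g7.png",np.hstack([A,C]))
```

```text
17.45 [ 0.5452762  -0.31248442  0.32573003] [[-0.9268, 0.3756, -0.003], [0.3756, 0.9267, 0.0094], [0.0063, 0.0075, -1.0]] [-0.11069141 -0.22486335 -1.37998837]
```

View pics/g7.png

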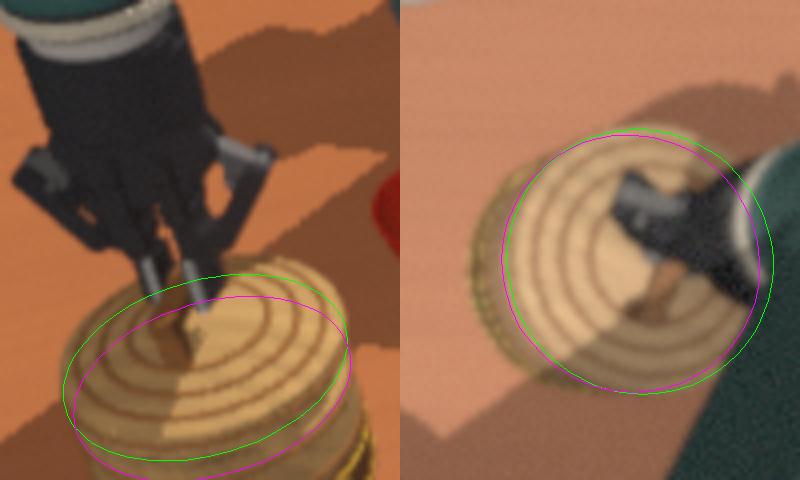

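In both views the lid outline sits on the predicted circle within about 1–2 mm. A quick numeric edge check before lowering.

Run:
```python
from rim import *
for n,f in(("top","t7.npy"),("scene","s7.npy")):
    R=rect(n,np.load(f),.115,.545,-.312)
    for a in range(-180,180,30):
        t=np.radians(a);rr=np.arange(60,94,2)
        q=[R[int(220+2*r*np.sin(t)),int(220+2*r*np.cos(t))].astype(int) for r in rr]
        print(n,a," ".join(f"{r}:{v[0]}/{100*v[1]//max(v[0],1)}" for r,v in zip(rr,q)))
```

```text
top -180 60:116/75 62:106/73 64:97/71 66:94/71 68:97/72 70:101/74 72:103/74 74:101/72 76:99/64 78:102/58 80:107/57 82:110/57 84:112/58 86:112/58 88:111/58 90:112/58 92:114/57
top -150 60:118/76 62:119/75 64:113/74 66:104/70 68:102/69 70:107/71 72:111/75 74:112/74 76:102/72 78:81/71 80:63/69 82:36/86 84:21/128 86:15/173 88:16/168 90:16/162 92:15/180
top -120 60:104/73 62:105/77 64:98/77 66:70/82 68:44/95 70:24/129 72:16/168 74:19/147 76:21/142 78:15/166 80:18/155 82:17/170 84:17/176 86:19/152 88:15/180 90:17/152 92:19/152
top -90 60:85/92 62:93/93 64:84/94 66:61/101 68:40/112 70:28/142 72:22/159 74:19/157 76:17/152 78:19/147 80:22/140 82:20/150 84:17/164 86:17/170 88:20/145 90:23/147 92:23/152
top -60 60:96/92 62:128/92 64:148/91 66:154/92 68:143/94 70:105/99 72:78/108 74:50/136 76:42/152 78:40/147 80:37/145 82:31/151 84:29/155 86:30/150 88:29/155 90:30/146 92:30/150
top -30 60:97/71 62:107/73 64:109/75 66:110/75 68:105/73 70:98/70 72:100/71 74:107/72 76:110/73 78:109/70 80:108/64 82:107/59 84:105/57 86:106/58 88:106/57 90:107/57 92:107/59
top 0 60:175/75 62:176/76 64:171/74 66:163/72
[... 2362 characters left out ...]
cene 60 60:166/66 62:192/70 64:199/70 66:193/69 68:174/68 70:131/67 72:115/63 74:115/58 76:120/62 78:156/68 80:179/69 82:160/66 84:138/59 86:149/51 88:171/48 90:175/48 92:176/48
scene 90 60:193/69 62:169/64 64:143/57 66:159/61 68:184/69 70:191/70 72:194/71 74:189/69 76:162/65 78:118/55 80:92/47 82:92/48 84:92/47 86:92/48 88:92/48 90:93/47 92:92/47
scene 120 60:134/59 62:160/63 64:184/69 66:189/70 68:187/71 70:177/70 72:158/66 74:138/60 76:160/63 78:188/69 80:189/70 82:162/66 84:130/60 86:100/53 88:91/48 90:92/47 92:91/47
scene 150 60:147/62 62:167/67 64:177/68 66:176/69 68:163/66 70:147/63 72:142/61 74:156/63 76:160/65 78:151/67 80:127/66 82:94/60 84:80/57 86:81/56 88:83/54 90:89/50 92:90/48
```

The lid is about 1.5 mm toward +x, so I correct that while lowering in small steps.

Call:
carry_out:
  motion:
    - {"jaw": 1.0,"dp": [1.4,-0.6,0],"roll": 0}
    - {"jaw": 1.0,"dp": [1.4,-0.6,3],"roll": 0}
    - {"jaw": 1.0,"dp": [1.4,-0.6,6],"roll": 0}
    - {"jaw": 1.0,"dp": [1.4,-0.6,8],"roll": 0}
    - {"jaw": 1.0,"dp": [1.4,-0.6,10],"roll": 0}
    - {"jaw": 1.0,"dp": [1.4,-0.6,12],"roll": 0}
    - {"jaw": 1.0,"dp": [1.4,-0.6,12],"roll": 0}

```text
time_s: 18.13
position: [0.5438, -0.3127, 0.3139]
eef_rot: [[-0.927, 0.376, -0.003], [0.376, 0.927, 0.009], [0.006, 0.007, -1.0]]
contact_force: [-0.5, 0.2, -1.7]
opening: 0.013
```

Call:
carry_out:
  motion:
    - {"jaw": 1.0,"dp": [0,0,1.5],"roll": 0}
    - {"jaw": 1.0,"dp": [0,0,3],"roll": 0}
    - {"jaw": 1.0,"dp": [0,0,4],"roll": 0}
    - {"jaw": 1.0,"dp": [0,0,4],"roll": 0}

```text
time_s: 18.47
position: [0.5439, -0.3126, 0.3101]
eef_rot: [[-0.927, 0.376, -0.002], [0.376, 0.927, 0.009], [0.005, 0.007, -1.0]]
contact_force: [0.5, 0.6, 0.7]
opening: 0.0127
```

Call:
carry_out:
  motion:
    - {"jaw": 1.0,"dp": [0,0,0.6],"roll": 0}
    - {"jaw": 1.0,"dp": [0,0,1],"roll": 0}
    - {"jaw": 1.0,"dp": [0,0,1],"roll": 0}

```text
time_s: 18.72
position: [0.5439, -0.3126, 0.3101]
eef_rot: [[-0.927, 0.376, -0.002], [0.376, 0.927, 0.008], [0.005, 0.007, -1.0]]
contact_force: [-1.7, 2.1, 6.7]
opening: 0.0128
```

Call:
carry_out:
  motion:
    - {"jaw": 0.9,"dp": [0,0,0],"roll": 0}
    - {"jaw": 0.8,"dp": [0,0,0],"roll": 0}
    - {"jaw": 0.65,"dp": [0,0,0],"roll": 0}
    - {"jaw": 0.5,"dp": [0,0,0],"roll": 0}
    - {"jaw": 0.45,"dp": [0,0,0],"roll": 0}
    - {"jaw": 0.45,"dp": [0,0,0],"roll": 0}

```text
time_s: 19.22
position: [0.5439, -0.3126, 0.3099]
eef_rot: [[-0.927, 0.376, -0.002], [0.376, 0.927, 0.008], [0.005, 0.007, -1.0]]
contact_force: [0.3, -0.0, 0.4]
opening: 0.047
```

Seated with a firm 6.7 N contact at the home height (0.310), then released. Raising clear and checking.

Call:
carry_out:
  motion:
    - {"jaw": 0.45,"dp": [0,0,-10],"roll": 0}
    - {"jaw": 0.45,"dp": [0,0,-30],"roll": 0}
    - {"jaw": 0.45,"dp": [0,0,-60],"roll": 0}
    - {"jaw": 0.45,"dp": [30,10,-90],"roll": 0}
    - {"jaw": 0.45,"dp": [60,20,-100],"roll": 0}
    - {"jaw": 0.45,"dp": [90,50,-100],"roll": 0}
    - {"jaw": 0.45,"dp": [110,85,-100],"roll": 0}
    - {"jaw": 0.45,"dp": [130,120,-100],"roll": 0}
    - {"jaw": 0.45,"dp": [140,155,-100],"roll": 0}
    - {"jaw": 0.45,"dp": [140,155,-100],"roll": 0}

```text
time_s: 20.05
position: [0.4715, -0.112, 0.4126]
eef_rot: [[-0.928, 0.373, -0.002], [0.372, 0.928, 0.012], [0.006, 0.01, -1.0]]
contact_force: [-0.2, -0.5, -0.2]
opening: 0.0468
```

Run:
```python
from rim import *
o=get_obs();print(o['time_s'],o['position'],o['contact_force'])
c=get_image("top");b=get_image("scene");np.save("t8.npy",c);np.save("s8.npy",b)
for n,im in(("top",c),("scene",b)):
  for z in(.100,):
    R=rect(n,im,z,.545,-.312)
    for a in ((0,30,-30,150,180,-150) if n=="top" else (-90,90,-110,-70,180)):
        t=np.radians(a);rr=np.arange(66,92,2)
        q=[R[int(220+2*r*np.sin(t)),int(220+2*r*np.cos(t))].astype(int) for r in rr]
        print(n,z,a," ".join(f"{r}:{v[0]}/{100*v[1]//max(v[0],1)}" for r,v in zip(rr,q)))
# unchanged bystanders: difference vs. start
for n,im in(("top",c),("scene",b)):
    d=np.abs(im.astype(int)-np.load(n+"0.npy")).sum(2)>90
    for bb,s,cc in blobs(d,60):print(n,"changed",s)
```

```text
20.05 [ 0.47148165 -0.11199201  0.4126264 ] [-0.17760198 -0.54905252 -0.16214642]
top 0.1 0 66:103/70 68:109/72 70:121/74 72:138/74 74:145/75 76:138/71 78:125/64 80:115/59 82:114/59 84:117/57 86:124/58 88:140/57 90:162/58
top 0.1 30 66:166/71 68:181/74 70:190/75 72:188/75 74:169/73 76:143/68 78:121/61 80:115/60 82:117/58 84:132/57 86:155/58 88:173/58 90:183/58
top 0.1 -30 66:112/74 68:108/72 70:103/69 72:106/72 74:112/71 76:113/70 78:112/66 80:113/61 82:113/58 84:111/56 86:111/58 88:111/56 90:111/56
top 0.1 150 66:55/145 68:55/147 70:57/147 72:56/148 74:57/147 76:56/150 78:56/150 80:59/147 82:58/146 84:57/150 86:57/150 88:58/150 90:61/145
top 0.1 180 66:53/147 68:53/149 70:54/148 72:54/148 74:55/147 76:55/150 78:56/148 80:57/147 82:56/150 84:57/147 86:58/146 88:58/148 90:58/150
top 0.1 -150 66:45/148 68:46/150 70:47/144 72:49/144 74:49/144 76:46/154 78:45/155 80:48/147 82:49/148 84:50/148 86:49/151 88:49/151 90:50/148
scene 0.1 -90 66:100/56 68:115/64 70:152/68 72:157/68 74:138/67 76:101/59 78:90/48 80:90/45 82:91/47 84:91/47 86:91/48 88:91/47 90:90/47
scene 0.1 90 66:76/60 68:88/64 
[... 1244 characters left out ...]
33  16 316]
scene changed [146  96  19  26 252]
scene changed [124 132  25   8  87]
scene changed [173 139  51  30 868]
scene changed [ 95 148  15  16 127]
scene changed [230 158  30  13 172]
scene changed [130 165  19  10  70]
scene changed [261 166  13  24 144]
scene changed [330 168  14  32 200]
scene changed [ 99 177  37  23 127]
scene changed [225 185  12  22 136]
scene changed [307 189  54  25 310]
scene changed [118 198  21   8  97]
scene changed [ 79 204  25  27 245]
scene changed [133 210  16  15 107]
scene changed [ 14 213  62  32 294]
scene changed [ 86 219  58  38 980]
scene changed [195 224  33  49 882]
scene changed [   0  241  118  137 6637]
scene changed [ 96 249  21  10  64]
```

The lid's edge lies at r ≈ 76–78 mm about the stack axis in the directions the arm leaves visible. Its home height was 88.0 mm above its deck grip height, exactly 2 × 44 mm. The differences from the start images come only from the arm, shadows and moved pieces. Handing in.

```bash
python3 -c "
from station import *
close_job()
print(get_obs()['time_s'])"
```

```text
the job is handed in; nothing more can be done
the job is handed in; nothing more can be done
```

The steamer is stacked: the former top tier is nested on the dark base, the lid is on that, and the job was handed in after about 20 s of robot time. No verdict is reported, so this rests on my own checks.

**What I did:** The tool could not tilt, so I pinched the top tier at the side of its rim and lifted it out along its leaning axis. I rolled it flat on a clear patch of deck, re-gripped it level and nested it on the base. I then carried the lid over by its handle bar, seated it and let go.

**Checks after placing:**
- **Upper tier:** it made contact at exactly the expected height, and its rim was centred over the base in every direction I measured.
- **Lid:** it seated 88.0 mm above where it was gripped on the deck, which is exactly two 44 mm steps. Its visible edge lay 76–78 mm from the stack axis, against a true radius of 76 mm.
- **Forces:** wrist force readings stayed under 10 N, and there was no contact force at the end.

**Less certain:**
- **Base position:** my first measurement was about 18 mm off because its dark wall blended into its shadow. I remeasured it before placing anything.
- **Lid position:** before lowering, it sat about 1.5 mm to one side and I corrected that. In the last check the arm hid part of its edge on the robot's side.
- **Lower tier and bystanders:** I checked the lower tier by eye just after the lift. At the end I only compared images with the start, which showed changes I put down to the arm, shadows and moved pieces; I did not remeasure them.

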